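Reset the wedge guide of a cheese portioner

ROBOT

A 6-joint arm with a two-finger parallel gripper is mounted at the origin on the work surface. World frame = base frame: x ahead of the robot, y to its left, z up, the work surface at z = 0. Lengths are in mm, angles in rad, forces in N, time in s.
With the tool pointing down it reaches from about 275 to 750 mm from the base axis. Payload 10.2 kg.
Tool frame: the origin (TCP) lies midway between the tips of the shut fingers; the grasp point (between the pads) lies 19 mm behind it (ctrl.tcp_to_grasp is the z of the grasp point in the tool frame, in mm); z points along the fingers, y is the direction in which the jaws open and shut (so a half turn about z gives the same grasp; the last joint's range is limited). The gripper opens to 85 mm and grips with 20 to 120 N. Pads are 22 mm wide; open, the fingers measure 114 mm over their backs; the gripper's body (76 mm by 85 mm) begins 54 mm behind the grasp point. The pads swing forward as they close: fully open they stand 13 mm farther back than shut.
Start: joints at [-1.565, 0.313, 1.498, -0, 1.331, -0.223], TCP at [119.061, -511.327, 231.294] pointing down, gripper open.
Joint ranges: [-2.94, 2.94], [-0.97, 2.17], [0.19, 2.56], [-1.23, 4.37], [0.02, 3.11], [-2.88, 2.88]. Speed limits (rad/s): [2.39, 2.39, 3.01, 3.14, 3.14, 3.14].

INTERFACE

Orientations are given as a unit quaternion [w, x, y, z].
In Python, from rig import sensors, capture, order, ctrl gives the robot as it stands. The module is installed in compiled form; this text tells all that it offers.
- The arm moves only by the tool play_rows, never from a script. Its argument "deltas" is a list of rows, each a list of 7 numbers: the shift along the world's x, y, z in units of 40 mm (1.0 is 40 mm), then the turn, a rotation vector about the world's x, y, z in units of 6 degrees (1.0 is 6 degrees), then the opening, from -1 (shut) to 1 (fully open). A call has 1 to 8 rows; each row shifts and turns the commanded pose from where the row before left it; what a row does not reach is not made up. A row lasts 1/12 s, in which the tool goes at most 41.7 mm and 7.16 degrees, less where a joint would pass 70% of its speed; a pose out of reach is approached as far as the arm can. A call is refused whole if a number of a shift passes 1 or a number of a turn 1, either way. A call with a gripper value outside its range is refused whole. The fingers move at their own pace and stop on an object; "squeeze" is the grip in N (left out, the last holds). Time passes only in rows, so rows that do not move let the fingers close. It gives the time, the measured TCP pose, the force and the opening at its end, in the units of the state.
- sensors.sense(): the state, without advancing time (a new reading comes with each control period).
- capture(name): name is "side" or "top" or "wrist"; returns a dict with "pixels" (420x560x3 uint8, red, green, blue), "z_map" (420x560 float32, mm along the optical axis (not along the pixel's ray), 0 where there is no reading), "fx", "fy", "cx", "cy" (pixels), "eye" and "rotation" of the camera in the world; the wrist camera has in their place "tool_from_camera" (4x4, takes a point from camera to tool coordinates, whose origin is the TCP and whose axes are the flange's). Camera axes: x right, y down, z forward; pixel columns grow to the right and rows downward; lengths in mm; the calibration is good to about 2 mm. The wrist camera is an equidistant fisheye: a pixel r from the principal point sees the ray r / f radians off the axis. A picture is of the moment at which its call begins: read the wrist's pose just before it.
- order.finish_job(): hands the job in, once; it reports no verdict.
The state is a dict: "time_s": time; "joints": joint angles; "dq": joint speeds; "tau": joint torques, N m; "eef_pos": TCP position; "ee_rot": TCP orientation; "force": force on the tool from outside, world axes, zero at the start; "wrist_torque": the same for the moment, N m; "grip_width": opening from 0.0 (shut) to 1.0 (fully open).
Only numpy, scipy, OpenCV 4.12 (cv2) and the standard library are available. Lean on these libraries where they do the work, as an engineer would, in place of code of your own. Each camera call takes 0.05 s, during which the arm holds its last target. There are 200 camera calls.

TASK

This wheel is to be sold in twelfths: on the cheese portioner, loosen the clamp knob of the wedge guide, swing the guide until its yellow pointer stands on the red line (30 degrees), then tighten the knob again, firm by hand but not forced, and let go. Do not drag the guide round while it is still clamped, and leave the cheeses, board, knife and jar around it where they are.

Things in the scene. Friction and masses are not known exactly. Their poses are not given: they have to be found in the camera images.
- guide (a joint): wedge guide: grey steel fence, 250 mm long, pivoted at one corner of the wooden board (380 x 400 mm, top 40 mm above the table). Value: its angle in rad from the black cut line; grows clockwise seen from above; red line = 0.5236 (30 degrees); stops at 0.24 and 1.36; starts at 0.87 to 1.30. Swings lightly (under 1 N at the knob) when the clamp is loose; needs over 10 N when clamped.
- knob (a joint): clamp knob, carried by the guide; value in rad, grows clockwise from above = tightening; stops -1.2 and 1.7. Starts clamped, 0.4 to 0.75 past its bite; 1.2 rad anticlockwise frees it well. Free it needs about 0.03 Nm. The track is worn, so at the red line it bites at another value than at the start: feel for it. It sinks 2 mm per rad turned clockwise, about half that after the bite.
- knob_grip (a point): centre of the knob's black wing (red stripe on top), where to grip: a bar 14 mm thick, 40 mm long between flat sides (59 mm over its rounded ends), 28 mm high, centre about 102 mm above the table, on the guide's centre line 215 mm from the pivot. x axis along the bar, z up: close the fingers across it, along its y. Below the wing: hub, then the 38 mm wide guide end, top 62 mm above the table.
- guide_pivot (a point): pivot axis of the guide (round steel hub, 42 mm across, 36 mm high), at the height of the board's top, 40 mm above the table. Turn about the vertical through this point to swing the guide. The fence between hub and knob stands 34 mm above the board.
- red_line (a point): middle of the red line on the grey graduated quadrant plate (4 mm thick, on the board): a radial mark 36 mm long, 4.5 mm wide, its middle 255 mm from the pivot. The other marks are black, every 5 degrees from 15 to 75, longer ones every 15.
- pointer (a point): tip of the yellow pointer at the guide's outer end, 252 mm from the pivot on the guide's centre line, 55 mm above the table and 10 mm above the marks. Seen from above it lies on the inner half of the red line when the guide is set.
- track: brown fibre strip, 30 mm wide, on the quadrant plate under the knob (origin: that of the board, centre of its underside). The knob's brass foot presses on it: from the bite on, 80 to 90 N and about 0.4 Nm of turning moment more per rad. Firm: 0.2 to 0.28 Nm, which is 0.45 to 0.75 rad past the bite. Over 0.33 Nm, or 0.9 rad past the bite, is forcing it.
- wedge: bystander: cut cheese wedge, 105 mm long, 55 mm high, lying on the portioner's board beyond the black cut line; origin at its underside, 60 mm from its point
- knife: bystander: cheese knife, 260 mm long, wooden handle, flat on the table; origin near its middle
- honey: bystander: amber honey jar with brass lid, 64 mm across, 90 mm high; origin at the centre of its foot
- round_board: bystander: dark round serving board, 170 mm across, 16 mm thick, short handle to -x; origin under its centre
- goat_a: bystander: small pale goat cheese, 62 mm across, 27 mm high, on the round board; origin under its centre
- goat_b: bystander: small grey goat cheese, 62 mm across, 27 mm high, on the round board; origin under its centre

How it is judged (in metres and radians):
On the way, in this order (a step that is already met when the one before it is completed fails the run):
1. the clamp is loosened: the clamp foot no longer presses on the track (contact force between track and anything else below 4 N), for 0.2 s.
2. the guide stands at the red line, within 2 degrees, clamp still loose (value of joint guide between 0.4887 and 0.5585 rad and contact force between track and anything else below 15 N), for 0.2 s.
At the end, for the whole second after the job is handed in: the guide stands still at 30 degrees, within 2 degrees (pointer on the red line), and the clamp is firm again: its foot presses on the track with more than 30 N (and never more than 90 N) (value of joint guide between 0.4887 and 0.5585 rad and contact force between track and anything else above 30 N and velocity of joint guide between -0.02 and 0.02 rad/s); the robot touches nothing.
It fails at once if the knob is forced: the clamp foot presses on the track with more than 90 N (contact force between track and anything else above 90 N).
It fails at once if the guide is dragged round while clamped: it swings faster than 0.2 rad/s with more than 20 N on the track (contact force between track and anything else above 20 N and (velocity of joint guide above 0.2 rad/s or velocity of joint guide below -0.2 rad/s)).
It fails at once if cheese, board, knife or jar is shoved more than 30 mm (distance of any of wedge, knife, honey, round_board, goat_a, goat_b from where it was at the start of the episode above 0.03 m).
It also fails if it takes over 58 s, if anything falls off the work surface, if the arm or the gripper's body presses on something with over 40 N, if the wrist force passes 120 N, or if a joint passes its speed limit or range.

## Working session

There is one attempt and no reset: what is moved stays moved. The work goes in short steps, Python scripts to look and compute and a tool call to move; the robot and the scene stay as the last step left them, time stands still between calls to the robot, and variables do not carry over. Pictures are saved under pics/ and viewed, about 8 in all and at most 12, crops included, and the job is handed in when it is done.

Besides the shell and the picture viewer there is one more tool, called as name(argument=value, ...), one argument or row to a line, values as JSON. play_rows: Moves the arm, as the interface text tells. Its arguments: {"type":"object","properties":{"deltas":{"type":"array","items":{"type":"array","items":{"type":"number"}}},"squeeze":{"type":"number"}},"required":["deltas"]}

```bash
mkdir -p pics; cat > h.py <<'E'
import numpy as np,cv2
from rig import sensors,capture,order,ctrl
def pts(c):
    z=c['z_map'];v,u=np.indices(z.shape)
    p=np.stack([(u-c['cx'])/c['fx']*z,(v-c['cy'])/c['fy']*z,z],-1)
    return p@np.array(c['rotation']).T+np.array(c['eye'])
def ray(c,u,v,h):
    d=np.array(c['rotation'])@np.array([(u-c['cx'])/c['fx'],(v-c['cy'])/c['fy'],1]);e=np.array(c['eye'])
    return e+d*(h-e[2])/d[2]
def save(n,im): cv2.imwrite('pics/'+n,cv2.cvtColor(im,cv2.COLOR_RGB2BGR))
E
python3 - <<'E'
from h import *
import pickle
print(sensors.sense(),ctrl.tcp_to_grasp)
for n in('top','side'):
    c=capture(n);save(n+'0.png',c['pixels']);pickle.dump(c,open(n+'0.pkl','wb'));print(n,c['eye'],c['rotation'],c['fx'],c['cx'],c['cy'])
E
```

```text
{'time_s': 0.0, 'joints': array([-1.56540445e+00,  3.13416393e-01,  1.49843895e+00,  3.18470732e-06,
        1.33100643e+00, -2.23379131e-01]), 'dq': array([ 1.01297008e-03, -6.23869683e-05, -1.91256325e-04,  9.43058086e-04,
       -7.14111833e-04,  4.75872016e-05]), 'tau': array([ 4.55157738e-05, -4.12265217e+01, -2.59744781e+01, -2.02791716e-04,
        4.19409393e-03,  1.56622001e-06]), 'eef_pos': array([ 119.05805011, -511.05496146,  230.75157083]), 'ee_rot': array([-6.30628031e-04,  9.93464952e-01,  1.14135827e-01,  7.05637016e-05]), 'force': array([-0.18525843,  0.36699391, -0.86929453]), 'wrist_torque': array([-0.02016286,  0.01186656, -0.01719364]), 'grip_width': 1.0017876642696717} -18.700000000000003
top [3.70493695e+02 1.02689021e+00 1.28584527e+03] [ 0.04072892 -0.70032538  0.71126997 -0.04450332] 433.46733078605655 274.78939395447696 210.83004821402608
side [-53.31033658 569.81040375 856.2331078 ] [ 0.14795034 -0.36374551  0.84354992 -0.36636517] 421.5298845269584 286.4268832401976 210.2120604892104
```

View pics/top0.png

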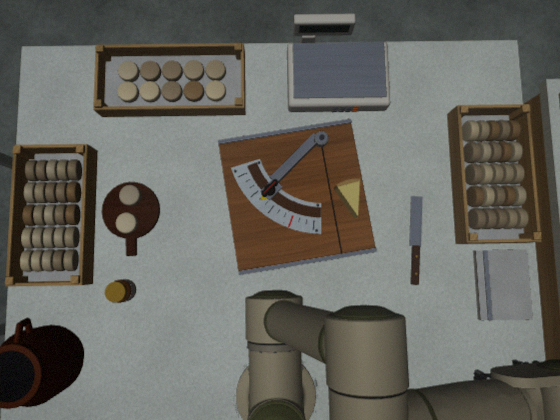

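The top view shows the pivot hub at about (321,138), the knob at (268,190), the red line at (291,221) and the wedge at (349,195). Next: measure these and zoom in.

```bash
cat > h.py <<'E'
import numpy as np,cv2,pickle
from scipy.spatial.transform import Rotation as R
from rig import sensors,capture,order,ctrl
def rm(q): return R.from_quat(q,scalar_first=True).as_matrix()
def pts(c):
    z=c['z_map'];v,u=np.indices(z.shape)
    p=np.stack([(u-c['cx'])/c['fx']*z,(v-c['cy'])/c['fy']*z,z],-1)
    return p@rm(c['rotation']).T+np.array(c['eye'])
def ray(c,u,v,h):
    d=rm(c['rotation'])@np.array([(u-c['cx'])/c['fx'],(v-c['cy'])/c['fy'],1]);e=np.array(c['eye'])
    return e+d*(h-e[2])/d[2]
def save(n,im): cv2.imwrite('pics/'+n,cv2.cvtColor(im,cv2.COLOR_RGB2BGR))
E
python3 - <<'E'
from h import *
c=pickle.load(open('top0.pkl','rb'));im=c['pixels'];P=pts(c)
save('crop.png',cv2.resize(im[110:270,210:390],None,fx=4,fy=3.75,interpolation=cv2.INTER_CUBIC))
i=im.astype(int);m=np.zeros(im.shape[:2],bool);m[110:270,210:390]=1
red=m&(i[...,0]>100)&(i[...,1]<70)&(i[...,2]<70)
n,l,s,ce=cv2.connectedComponentsWithStats(red.astype(np.uint8))
for k in range(1,n): print('red',s[k],ce[k],ray(c,*ce[k],44),ray(c,*ce[k],116))
yel=m&(i[...,0]>140)&(i[...,1]>110)&(i[...,2]<80)
n,l,s,ce=cv2.connectedComponentsWithStats(yel.astype(np.uint8))
for k in range(1,n): print('yel',s[k],ce[k],ray(c,*ce[k],55))
print('hub',ray(c,321,138,76),P[138,321],'knob',P[190,268])
hi=m&(P[...,2]>70)&(P[...,2]<82);hi[:,:300]=0;hi[160:]=0
v,u=np.nonzero(hi);print(len(u),u.min(),u.max(),v.min(),v.max(),P[hi].mean(0))
kn=m&(P[...,2]>90)&(P[...,2]<125)
print('knob pts',kn.sum(),P[kn].mean(0),np.median(P[kn],0)); q=P[kn][:,:2]-P[kn][:,:2].mean(0);w,V=np.linalg.eigh(q.T@q/len(q));print(np.sqrt(w),V[:,1])
E
```

```text
red [354 110   2   1   2] [354.5 110. ] [ 819.17742728 -248.45308031   44.        ] [ 793.16353519 -233.98867129  116.        ]
red [281 137   1   1   1] [281. 137.] [739.80922221 -28.56197998  44.        ] [718.39695877 -26.84646943 116.        ]
red [283 136   2   2   2] [283.5 136.5] [741.21823616 -35.95692205  44.        ] [719.72428058 -33.81266579 116.        ]
red [286 136   1   1   1] [286. 136.] [742.62772618 -43.35436265  44.        ] [721.05205085 -40.78121582 116.        ]
red [289 136   1   1   1] [289. 136.] [742.49989314 -52.19870256  44.        ] [720.93162935 -49.11277649 116.        ]
red [272 139   1   1   1] [272. 139.] [734.13526716  -1.9517761   44.        ] [713.05196964  -1.77907827 116.        ]
red [275 138   2   2   2] [275.5 138.5] [735.49973827 -12.2825505   44.        ] [714.33733112 -11.51089259 116.        ]
red [279 138   1   1   1] [279. 138.] [736.86469855 -22.61702856  44.        ] [715.62315341 -21.24619581 116.        ]
red [335 155   1   1   1] [335. 155.] [ 683.21440737 -186.01766335   44.        ] [ 665.08341156 -175.17314977  116.        ]
re
[... 11467 characters left out ...]
293492   44.        ] [ 388.55895277 -101.66273737  116.        ]
red [302 258   1   1   1] [302. 258.] [384.40671658 -82.18799642  44.        ] [383.60006408 -77.36334394 116.        ]
yel [262 197   3   3   5] [262.8 198. ] [557.23108095  27.08884906  55.        ]
yel [358 198   1   1   1] [358. 198.] [ 553.09977666 -246.36871281   55.        ]
hub [ 725.67841982 -142.6004019    76.        ] [ 724.23447714 -142.01650973   80.91841877] knob [570.62853278  11.34562914 111.5746783 ]
93 300 326 131 157 [ 715.95931338 -128.07026995   72.96043661]
knob pts 603 [ 567.71288028 -169.37478137   97.9618263 ] [ 570.93438622 -212.93016768   94.94915423]
[22.41891771 94.07928847] [0.06717174 0.99774143]
```

View pics/crop.png

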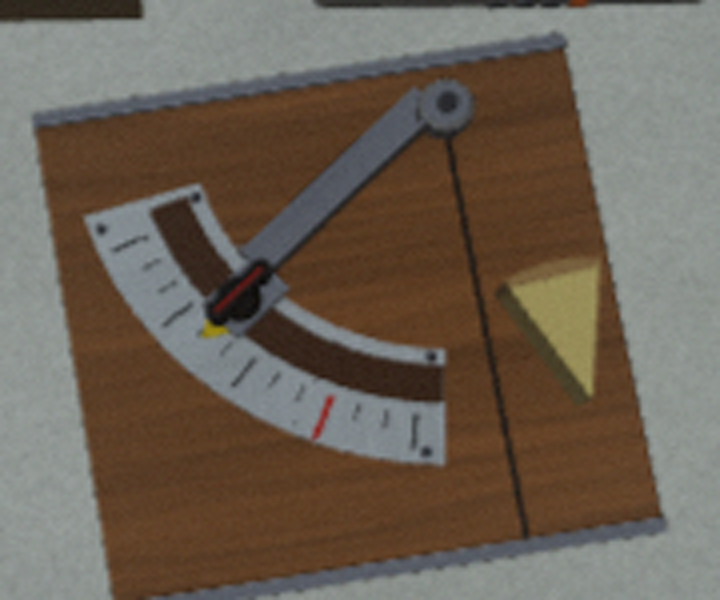

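The crop shows the hub at crop (447,103), the wing with its red stripe from (212,312) to (268,266) along the fence, the yellow tip at (203,334), the red line at (323,418) and the cut line from (450,138) to (526,538).

```bash
python3 - <<'E'
from h import *
c=pickle.load(open('top0.pkl','rb'))
f=lambda u,v,h:ray(c,u/4+210-.4,v/3.75+110-.4,h)[:2]
pv=f(447,103,76);red=ray(c,290.17,221.17,44)[:2];a=f(212,312,116);b=f(268,266,116);tip=f(203,334,55)
k=(a+b)/2
l0,l1=f(450,138,40),f(526,538,40)
print('pivot',pv,'red',red,np.linalg.norm(red-pv),'knob',k,np.linalg.norm(k-pv),'wing',b-a,np.degrees(np.arctan2(*(b-a)[::-1])),'tip',tip,np.linalg.norm(tip-pv))
ang=lambda p:np.degrees(np.arctan2(p[1]-pv[1],p[0]-pv[0]))
print('ang red',ang(red),'tip',ang(tip),'knob',ang(k),'line',np.degrees(np.arctan2(*(l1-l0)[::-1])),ang(l1))
# side: red & yellow
s=capture('side')
im=s['pixels'].astype(int);red_=(im[...,0]>90)&(im[...,1]<60)&(im[...,2]<60)
n,l,st,ce=cv2.connectedComponentsWithStats(red_.astype(np.uint8))
for j in range(1,n):
  if st[j,4]>9: print(st[j],ce[j],ray(s,*ce[j],44),ray(s,*ce[j],116))
save('side1.png',im.astype(np.uint8))
Pi=pts(s)
E
```

```text
pivot [ 728.41948207 -143.68490681] red [490.30062342 -50.59361974] 255.66888464305853 knob [579.08156704   6.76511748] 211.98354340052543 wing [ 33.47151618 -38.79938068] -49.216260594078996 tip [555.40334023  34.14206711] 248.10686808164317
ang red 158.64725386823648 tip 134.21439786700122 knob 134.78745350894638 line -171.778797967177 -171.24642876141283
[270 190   1  10  10] [270.  194.5] [636.77257686 -43.89565303  44.        ] [575.60052011  10.50601524 116.        ]
[188 392  16  11  51] [194.92156863 398.66666667] [298.77830036 453.91148173  44.        ] [267.5675782  464.18528405 116.        ]
```

View pics/side1.png

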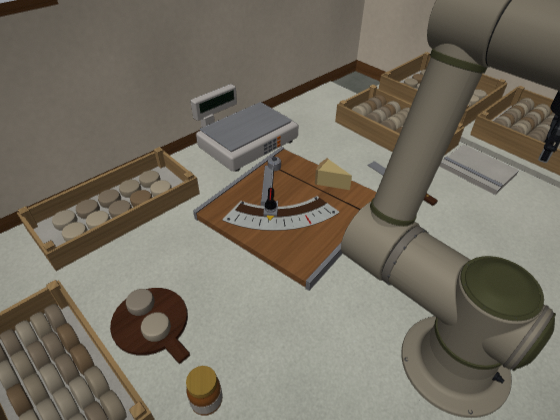

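Measurements agree: red line azimuth 158.6°, cut line 188.5° (29.9° apart), red radius 255.7 mm, guide azimuth about 134.5° (about 0.94 rad), knob near (577, 9.5). Moving above it.

play_rows(
  deltas=[
    [0.477,0.542,0,0,0,0.82,1],
    [0.477,0.542,0,0,0,0.82,1],
    [0.477,0.542,0,0,0,0.82,1],
    [0.477,0.542,0,0,0,0.82,1],
    [0.477,0.542,0,0,0,0.82,1],
    [0.477,0.542,0,0,0,0.82,1],
    [0.477,0.542,0,0,0,0.82,1],
    [0.477,0.542,0,0,0,0.82,1],
  ],
)

```text
time_s: 0.82
eef_pos: [272.4, -336.6, 231.2]
ee_rot: [-0.0, 0.896, 0.444, 0.0]
force: [-0.1, -0.3, -1.0]
grip_width: 1.001
```

play_rows(
  deltas=[
    [0.477,0.542,0,0,0,0.82,1],
    [0.477,0.542,0,0,0,0.82,1],
    [0.477,0.542,0,0,0,0.82,1],
    [0.477,0.542,0,0,0,0.82,1],
    [0.477,0.542,0,0,0,0.82,1],
    [0.477,0.542,0,0,0,0.82,1],
    [0.477,0.542,0,0,0,0.82,1],
    [0.477,0.542,0,0,0,0.82,1],
  ],
)

```text
time_s: 1.48
eef_pos: [425.0, -163.1, 231.2]
ee_rot: [-0.0, 0.694, 0.72, -0.0]
force: [0.1, -0.8, -0.7]
grip_width: 1.0
```

play_rows(
  deltas=[
    [0.477,0.542,0,0,0,0.82,1],
    [0.477,0.542,0,0,0,0.82,1],
    [0.477,0.542,0,0,0,0.82,1],
    [0.477,0.542,0,0,0,0.82,1],
    [0.477,0.542,0,0,0,0.82,1],
    [0.477,0.542,0,0,0,0.82,1],
    [0.477,0.542,0,0,0,0.82,1],
    [0.477,0.542,0,0,0,0.82,1],
  ],
)

```text
time_s: 2.15
eef_pos: [577.7, 10.3, 231.0]
ee_rot: [-0.0, 0.411, 0.912, -0.0]
force: [0.9, -0.7, 0.5]
grip_width: 0.996
```

```bash
python3 - <<'E'
from h import *
st=sensors.sense();print(st['time_s'],st['eef_pos'],st['ee_rot'],st['force'],st['wrist_torque'],st['joints'])
c=capture('wrist');c['st']=st;pickle.dump(c,open('w1.pkl','wb'));save('w1.png',c['pixels']);print(c['tool_from_camera'],c['fx'],c['cx'],c['cy'])
E
```

```text
2.15 [577.65717325  10.31360799 231.00674529] [-2.50389823e-04  4.11200227e-01  9.11545008e-01 -9.98069849e-05] [ 0.9172505  -0.68340075  0.47163539] [ 0.0573495  -0.00634275 -0.03563655] [-1.84796958e-01  4.30630796e-01  1.33134932e+00 -7.67954485e-05
  1.38014633e+00 -9.08037946e-01]
[[ 9.21464870e-04 -9.57348546e-01 -2.88934096e-01  7.35716049e+01]
 [ 9.99999569e-01  9.15342171e-04  1.56308917e-04 -1.97769577e-01]
 [ 1.14831448e-04 -2.88934115e-01  9.57348977e-01 -1.42731064e+02]
 [ 0.00000000e+00  0.00000000e+00  0.00000000e+00  1.00000000e+00]] 325.19226210127806 281.3031821742473 206.97689960952178
```

View pics/w1.png

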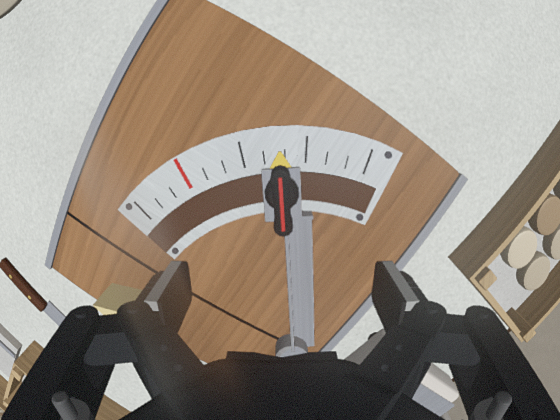

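The wrist view shows the stripe from (281,178) to (284,232), the pointer tip at (280,151) and the red line from (176,160) to (190,187). Nothing stands near the fingers.

```bash
cat >> h.py <<'E'
def wray(c,u,v,h):
    st=c['st'];T=np.array(c['tool_from_camera']);x,y=u-c['cx'],v-c['cy'];r=np.hypot(x,y);t=r/c['fx']
    d=np.array([x/r*np.sin(t),y/r*np.sin(t),np.cos(t)])
    Q=rm(st['ee_rot']);d=Q@T[:3,:3]@d;e=Q@T[:3,3]+st['eef_pos'];return (e+d*(h-e[2])/d[2])[:2]
def comps(m,amin=12):
    n,l,s,ce=cv2.connectedComponentsWithStats(m.astype(np.uint8))
    return [np.argwhere(l==k)[:,::-1] for k in range(1,n) if s[k,4]>=amin]
def wmeasure(c):
    i=c['pixels'].astype(int)
    for nm,m,hs in(('red',(i[...,0]>130)&(i[...,1]<75)&(i[...,2]<75),(44,116)),('yel',(i[...,0]>150)&(i[...,1]>120)&(i[...,2]<100)&(i[...,0]-i[...,2]>100),(55,))):
        for q in comps(m,25):
            for h in hs:
                W=np.array([wray(c,u,v,h) for u,v in q]);mu=W.mean(0);V=np.linalg.svd(W-mu)[2][0];t=(W-mu)@V
                print(nm,len(q),q.mean(0).round(1),'h',h,mu.round(1),'len',np.ptp(t).round(1),'az',np.degrees(np.arctan2(V[1],V[0])).round(1)%180, 'minx',W[np.argmin(W@[.7,-.7])].round(1))
E
python3 - <<'E'
from h import *
c=pickle.load(open('w1.pkl','rb'));wmeasure(c)
print('tip',wray(c,280,150,55),'hub',wray(c,292,337,76))
E
```

```text
red 64 [182.6 173.3] h 44 [491.3 -50.7] len 33.2 az 158.6 minx [475.9 -44.9]
red 64 [182.6 173.3] h 116 [499.5 -25.4] len 25.9 az 158.6 minx [487.5 -20.8]
tip [552.75089578  36.18665634] hub [ 701.78367179 -111.65240247]
```

```bash
python3 - <<'E'
from h import *
c=pickle.load(open('w1.pkl','rb'));i=c['pixels'].astype(int)
m=(i[...,0]>80)&(i[...,0]>2*i[...,1])&(i[...,0]>2*i[...,2]);m[:,:260]=0;m[:,300:]=0;m[:165]=0;m[245:]=0
for q in comps(m,25):
    W=np.array([wray(c,u,v,116) for u,v in q]);mu=W.mean(0);V=np.linalg.svd(W-mu)[2][0];t=(W-mu)@V
    print(len(q),q.mean(0),mu,(mu+V*(t.max()+t.min())/2),np.ptp(t),np.degrees(np.arctan2(V[1],V[0]))%180)
E
```

```text
209 [281.29665072 205.00956938] [579.2702227   8.1899641] [579.22449514   8.23596485] 45.91168153247054 134.82936369427452
```

play_rows(
  deltas=[
    [0.025,-0.018,-0.6,0,0,0.5,1],
    [0,0,-0.6,0,0,0,1],
    [0,0,-0.6,0,0,0,1],
    [0,0,-0.6,0,0,0,1],
    [0,0,-0.6,0,0,0,1],
    [0,0,-0.4,0,0,0,1],
    [0,0,-0.3,0,0,0,1],
    [0,0,0,0,0,0,1],
  ],
)

```text
time_s: 2.87
eef_pos: [576.5, 8.5, 80.6]
ee_rot: [-0.002, 0.389, 0.921, -0.001]
force: [-0.2, -0.7, -0.5]
grip_width: 0.998
```

```bash
python3 - <<'E'
from h import *
st=sensors.sense();print(st['time_s'],st['eef_pos'],st['ee_rot'],st['force'],st['wrist_torque'])
c=capture('wrist');save('w2.png',c['pixels'])
E
```

```text
2.8667 [576.50475659   8.46502774  80.55006494] [-2.49893979e-03  3.89307416e-01  9.21104331e-01 -5.50375350e-04] [-0.19138478 -0.65564858 -0.54965097] [0.00063841 0.03322018 0.00213378]
```

View pics/w2.png

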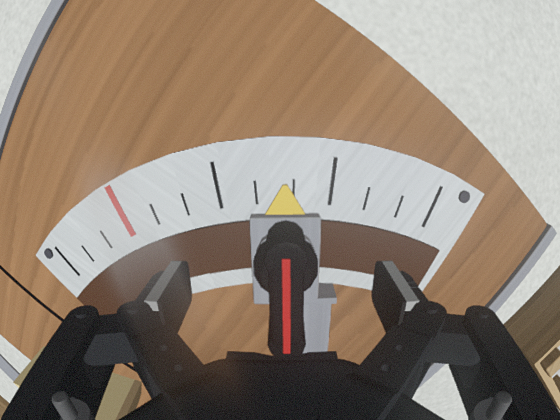

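Wing is centred between the pads and the stripe runs vertically at x≈286, so alignment is good. Closing.

play_rows(
  deltas=[
    [0,0,0,0,0,0,-1],
    [0,0,0,0,0,0,-1],
    [0,0,0,0,0,0,-1],
    [0,0,0,0,0,0,-1],
    [0,0,0,0,0,0,-1],
    [0,0,0,0,0,0,-1],
    [0,0,0,0,0,0,-1],
    [0,0,0,0,0,0,-1],
  ],
  squeeze=40,
)

```text
time_s: 3.58
eef_pos: [578.7, 8.7, 84.0]
ee_rot: [0.001, 0.389, 0.921, 0.001]
force: [3.2, 4.1, 4.1]
grip_width: 0.284
```

```bash
cat > s.py <<'E'
from h import *
st=sensors.sense();q=st['ee_rot'];print(round(st['time_s'],2),st['eef_pos'].round(2),'az',np.degrees(2*np.arctan2(q[2],q[1])).round(2),'F',st['force'].round(2),'M',st['wrist_torque'].round(3),'g',round(st['grip_width'],3),'j',st['joints'].round(2),'q',q.round(4))
E
python3 s.py
```

```text
3.58 [578.73   8.69  84.  ] az 134.19 F [3.17 4.15 4.08] M [ 0.854 -0.573  0.024] g 0.284 j [-0.19  0.58  1.51  0.    1.05 -0.96] q [1.000e-03 3.892e-01 9.211e-01 7.000e-04]
```

play_rows(
  deltas=[
    [0,0,0,0,0,0,-1],
    [0,0,0,0,0,0,-1],
    [0,0,0,0,0,0,-1],
    [0,0,0,0,0,0,-1],
  ],
)

```text
time_s: 3.92
eef_pos: [578.7, 8.7, 84.0]
ee_rot: [0.001, 0.389, 0.921, 0.001]
force: [3.5, 4.6, 3.5]
grip_width: 0.287
```

```bash
python3 s.py; python3 - <<'E'
from h import *
c=capture('wrist');save('w3.png',c['pixels'])
E
```

```text
3.92 [578.74   8.7   84.03] az 134.19 F [3.5  4.57 3.49] M [ 0.85  -0.543 -0.016] g 0.287 j [-0.19  0.58  1.51  0.    1.05 -0.96] q [1.000e-03 3.892e-01 9.212e-01 7.000e-04]
```

View pics/w3.png

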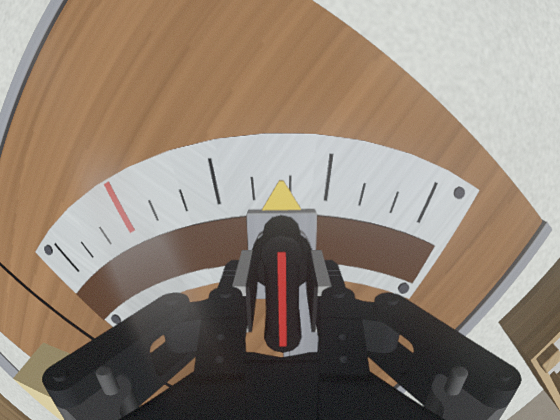

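The pads look stopped at 24 mm on the round hub just below the wing, not on the wing. Opening, lifting 9 mm and re-closing.

play_rows(
  deltas=[
    [0,0,0,0,0,0,0.1],
    [0,0,0,0,0,0,0.1],
    [0,0,0.11,0,0,0,0.1],
    [0,0,0.11,0,0,0,0.1],
    [0,0,0,0,0,0,-1],
    [0,0,0,0,0,0,-1],
    [0,0,0,0,0,0,-1],
    [0,0,0,0,0,0,-1],
  ],
)

```text
time_s: 4.63
eef_pos: [578.5, 8.7, 92.4]
ee_rot: [0.001, 0.389, 0.921, 0.001]
force: [3.0, 2.5, 2.0]
grip_width: 0.15
```

play_rows(
  deltas=[
    [0,0,0,0,0,0,-1],
    [0,0,0,0,0,0,-1],
    [0,0,0,0,0,0,-1],
    [0,0,0,0,0,0,-1],
  ],
)

```text
time_s: 4.97
eef_pos: [578.5, 8.7, 92.4]
ee_rot: [0.001, 0.389, 0.921, 0.001]
force: [3.2, 4.0, 2.6]
grip_width: 0.156
```

```bash
python3 s.py
```

```text
4.97 [578.48   8.67  92.39] az 134.2 F [3.22 4.   2.6 ] M [ 0.67  -0.596  0.172] g 0.156 j [-0.19  0.57  1.5   0.    1.07 -0.96] q [6.000e-04 3.891e-01 9.212e-01 5.000e-04]
```

Now 13.3 mm: on the wing. Loosening, with small recentring.

play_rows(
  deltas=[
    [0.015,0.02,0,0,0,0.5,-1],
    [0,0,0.002,0,0,0.5,-1],
    [0,0,0.002,0,0,0.5,-1],
    [0,0,0,0,0,0,-1],
  ],
)

```text
time_s: 5.3
eef_pos: [578.6, 8.8, 92.4]
ee_rot: [0.0, 0.315, 0.949, -0.0]
force: [0.5, 0.1, 2.7]
grip_width: 0.153
```

```bash
python3 s.py
```

```text
5.3 [578.63   8.79  92.41] az 143.29 F [0.48 0.08 2.69] M [-0.01  -0.018  0.062] g 0.153 j [-0.19  0.57  1.5  -0.    1.07 -1.12] q [ 1.000e-04  3.149e-01  9.491e-01 -3.000e-04]
```

play_rows(
  deltas=[
    [0,0,0.003,0,0,0.6,-1],
    [0,0,0.003,0,0,0.6,-1],
    [0,0,0.003,0,0,0.6,-1],
    [0,0,0,0,0,0,-1],
  ],
)

```text
time_s: 5.63
eef_pos: [578.5, 8.7, 92.5]
ee_rot: [-0.0, 0.225, 0.974, -0.0]
force: [0.7, -0.4, 0.9]
grip_width: 0.155
```

```bash
python3 s.py
```

```text
5.63 [578.5    8.74  92.45] az 154.02 F [ 0.73 -0.43  0.85] M [-0.209 -0.178  0.074] g 0.155 j [-0.19  0.57  1.5  -0.    1.07 -1.3 ] q [-1.000e-04  2.248e-01  9.744e-01 -3.000e-04]
```

play_rows(
  deltas=[
    [0,0,0.003,0,0,0.6,-1],
    [0,0,0.003,0,0,0.6,-1],
    [0,0,0.003,0,0,0.6,-1],
    [0,0,0,0,0,0,-1],
  ],
)

```text
time_s: 5.97
eef_pos: [578.4, 8.7, 92.5]
ee_rot: [-0.0, 0.133, 0.991, -0.0]
force: [1.3, -1.8, -2.7]
grip_width: 0.154
```

```bash
python3 s.py
```

```text
5.97 [578.44   8.68  92.52] az 164.75 F [ 1.33 -1.78 -2.75] M [-0.458 -0.372  0.044] g 0.154 j [-0.19  0.57  1.5  -0.    1.07 -1.49] q [-2.000e-04  1.327e-01  9.912e-01 -4.000e-04]
```

play_rows(
  deltas=[
    [0,0,0.003,0,0,0.8,-1],
    [0,0,0.004,0,0,0.8,-1],
    [0,0,0.004,0,0,0.8,-1],
    [0,0,0.004,0,0,0.8,-1],
    [0,0,0,0,0,0,-1],
  ],
)

```text
time_s: 6.38
eef_pos: [578.5, 8.6, 93.1]
ee_rot: [-0.0, -0.034, 0.999, -0.0]
force: [2.5, -3.1, -4.2]
grip_width: 0.158
```

```bash
python3 s.py
```

```text
6.38 [578.51   8.58  93.14] az 183.93 F [ 2.48 -3.12 -4.25] M [-0.672 -0.539  0.054] g 0.158 j [-0.19  0.57  1.5  -0.    1.08 -1.83] q [-2.000e-04 -3.430e-02  9.994e-01 -4.000e-04]
```

play_rows(
  deltas=[
    [0,0,0.004,0,0,0.8,-1],
    [0,0,0.004,0,0,0.8,-1],
    [0,0,0.004,0,0,0.8,-1],
    [0,0,0.004,0,0,0.8,-1],
    [0,0,0,0,0,0,-1],
    [0,0,0,0,0,0,-1],
    [0,0,0,0,0,0,-1],
    [0,0,0,0,0,0,-1],
  ],
)

```text
time_s: 7.05
eef_pos: [578.7, 8.6, 93.8]
ee_rot: [-0.0, -0.198, 0.98, -0.0]
force: [3.6, -3.5, -6.1]
grip_width: 0.155
```

```bash
python3 s.py
```

```text
7.05 [578.67   8.61  93.81] az 202.8 F [ 3.58 -3.54 -6.11] M [-0.811 -0.726  0.065] g 0.155 j [-0.19  0.57  1.5  -0.    1.08 -2.16] q [-0.000e+00 -1.977e-01  9.803e-01 -4.000e-04]
```

Turned 1.197 rad with the grip held. Swinging: test step first, checking the force.

play_rows(
  deltas=[
    [-0.131,-0.133,-0.01,0,0,0.333,-1],
    [-0.126,-0.138,0,0,0,0.333,-1],
    [0,0,0,0,0,0,-1],
  ],
)

```text
time_s: 7.3
eef_pos: [568.1, -2.8, 93.8]
ee_rot: [0.0, -0.232, 0.973, -0.0]
force: [2.7, -3.0, -4.5]
grip_width: 0.152
```

```bash
python3 s.py
```

```text
7.3 [568.07  -2.77  93.79] az 206.87 F [ 2.68 -3.02 -4.53] M [-0.682 -0.684  0.046] g 0.152 j [-0.21  0.55  1.53 -0.    1.06 -2.25] q [ 1.000e-04 -2.324e-01  9.726e-01 -4.000e-04]
```

Tangential drag is under 1 N, so the clamp is free. Continuing.

play_rows(
  deltas=[
    [-0.121,-0.142,0,0,0,0.333,-1],
    [-0.116,-0.146,0,0,0,0.333,-1],
    [-0.111,-0.15,0,0,0,0.333,-1],
    [-0.1055,-0.154,0,0,0,0.333,-1],
    [-0.1,-0.157,0,0,0,0.333,-1],
    [-0.095,-0.161,0,0,0,0.333,-1],
    [-0.089,-0.164,0,0,0,0.333,-1],
  ],
)

```text
time_s: 7.88
eef_pos: [539.3, -45.2, 93.8]
ee_rot: [0.001, -0.349, 0.937, -0.001]
force: [5.8, -2.9, -4.9]
grip_width: 0.156
```

play_rows(
  deltas=[
    [-0.083,-0.167,0,0,0,0.333,-1],
    [-0.077,-0.17,0,0,0,0.333,-1],
    [-0.071,-0.172,0,0,0,0.333,-1],
    [0,0,0,0,0,0,-1],
    [0,0,0,0,0,0,-1],
    [0,0,0,0,0,0,-1],
    [0,0,0,0,0,0,-1],
  ],
)

```text
time_s: 8.47
eef_pos: [530.2, -65.3, 93.8]
ee_rot: [0.001, -0.397, 0.918, -0.001]
force: [5.1, -2.6, -5.5]
grip_width: 0.151
```

```bash
python3 s.py; python3 - <<'E'
from h import *
st=sensors.sense();c=capture('wrist');c['st']=st;pickle.dump(c,open('w4.pkl','wb'));save('w4.png',c['pixels']);wmeasure(c)
E
```

```text
8.47 [530.19 -65.28  93.81] az 226.78 F [ 5.06 -2.63 -5.5 ] M [-0.505 -0.998 -0.044] g 0.151 j [-0.34  0.48  1.64  0.    1.02 -2.73] q [ 7.000e-04 -3.970e-01  9.178e-01 -5.000e-04]
red 41 [284.6 269.7] h 44 [547.8 -43.4] len 21.2 az 45.6 minx [553.5 -36.9]
red 41 [284.6 269.7] h 116 [522.2 -71.8] len 13.2 az 45.6 minx [525.8 -67.7]
red 321 [281.  310.1] h 44 [572.4 -20.7] len 51.4 az 46.8 minx [586.4  -2.6]
red 321 [281.  310.1] h 116 [537.6 -57.6] len 32.2 az 46.8 minx [546.4 -46.2]
```

View pics/w4.png

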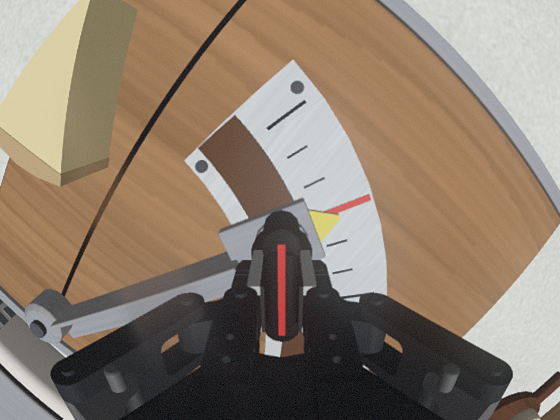

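The pointer's tip is at about (340,217), with the red line's outer end at (371,198). Measuring both by ray casting.

```bash
python3 - <<'E'
from h import *
c=pickle.load(open('w4.pkl','rb'));pv=np.array([728.6,-143.7])
i=c['pixels'].astype(int)
az=lambda p:(np.degrees(np.arctan2(p[1]-pv[1],p[0]-pv[0])).round(2),np.linalg.norm(p-pv).round(1))
red=(i[...,0]>120)&(i[...,1]<110)&(i[...,2]<110)&(i[...,0]-i[...,1]>60);red[:,:325]=0;red[230:]=0;red[:,380:]=0
yel=(i[...,0]-i[...,2]>90)&(i[...,1]-i[...,2]>60);yel[:,:305]=0;yel[:,350:]=0;yel[:200]=0;yel[250:]=0
q=max(comps(red),key=len);W=np.array([wray(c,u,v,44) for u,v in q]);print('red',len(q),az(W.mean(0)),[az(wray(c,*p,44)) for p in (q[np.argmin(q[:,0])],q[np.argmax(q[:,0])])])
q=max(comps(yel),key=len);print('yel mean',len(q),az(np.mean([wray(c,u,v,55) for u,v in q],0)),'tip',q[np.argmax(q[:,0])],az(wray(c,*q[np.argmax(q[:,0])],55)))
for x in range(310,345,4):
    s=q[q[:,0]==x]; 
    if len(s):print(x,s[:,1].min(),s[:,1].max())
print('tool az',az(c['st']['eef_pos'][:2]))
E
```

```text
red 220 (np.float64(158.58), np.float64(259.4)) [(np.float64(158.94), np.float64(243.5)), (np.float64(158.53), np.float64(272.7))]
yel mean 460 (np.float64(158.35), np.float64(240.0)) tip [339 218] (np.float64(158.14), np.float64(249.7))
310 211 214
314 212 224
318 212 234
322 213 238
326 214 233
330 215 229
334 215 224
338 216 219
tool az (np.float64(158.43), np.float64(213.3))
```

Pointer at 158.3° against red 158.6°, a 0.3° error. Nudging by that and relieving the side force, then tightening in small steps while watching the moment.

play_rows(
  deltas=[
    [0.015,-0.03,-0.015,0,0,0,-1],
    [0,0,0,0,0,0,-1],
    [0,0,0,0,0,0,-1],
  ],
)

```text
time_s: 8.77
eef_pos: [530.1, -66.1, 93.6]
ee_rot: [0.0, -0.398, 0.917, 0.0]
force: [-1.6, 0.5, 3.7]
grip_width: 0.152
```

```bash
sed -i "s/,'j',st/,'t6',st['tau'].round(3),'j',st/; s/,'q',q.round(4)//" s.py; python3 s.py
```

```text
8.77 [530.11 -66.08  93.58] az 226.97 F [-1.56  0.5   3.7 ] M [ 0.057  0.113 -0.045] g 0.152 t6 [-1.5900e-01 -4.2668e+01 -2.1072e+01 -1.7000e-02 -1.5200e-01 -2.1000e-02] j [-0.34  0.48  1.64  0.    1.02 -2.73]
```

play_rows(
  deltas=[
    [0,0,-0.005,0,0,-0.9,-1],
    [0,0,0,0,0,0,-1],
    [0,0,0,0,0,0,-1],
  ],
)

```text
time_s: 9.02
eef_pos: [530.1, -66.1, 93.4]
ee_rot: [0.0, -0.356, 0.934, 0.0]
force: [-1.8, 1.5, 5.5]
grip_width: 0.156
```

```bash
python3 s.py
```

```text
9.02 [530.1  -66.11  93.37] az 221.76 F [-1.78  1.45  5.53] M [ 0.144  0.2   -0.086] g 0.156 t6 [ -0.264 -42.117 -20.98   -0.047  -0.373   0.212] j [-0.34  0.48  1.64  0.    1.02 -2.64]
```

play_rows(
  deltas=[
    [0,0,-0.005,0,0,-0.9,-1],
    [0,0,0,0,0,0,-1],
    [0,0,0,0,0,0,-1],
  ],
)

```text
time_s: 9.27
eef_pos: [530.1, -66.1, 93.2]
ee_rot: [-0.0, -0.312, 0.95, 0.0]
force: [-2.0, 0.8, 6.0]
grip_width: 0.152
```

```bash
python3 s.py
```

```text
9.27 [530.05 -66.07  93.17] az 216.38 F [-1.97  0.84  6.02] M [ 0.084  0.245 -0.045] g 0.152 t6 [-2.9500e-01 -4.2043e+01 -2.1020e+01 -4.2000e-02 -4.2700e-01  1.4100e-01] j [-0.34  0.48  1.64  0.    1.02 -2.55]
```

play_rows(
  deltas=[
    [0,0,0,0,0,-0.9,-1],
    [0,0,0,0,0,0,-1],
    [0,0,0,0,0,0,-1],
  ],
)

```text
time_s: 9.52
eef_pos: [530.0, -66.1, 93.0]
ee_rot: [-0.0, -0.268, 0.963, 0.0]
force: [-1.7, 0.9, 4.9]
grip_width: 0.156
```

```bash
python3 s.py
```

```text
9.52 [530.02 -66.14  92.99] az 211.11 F [-1.74  0.87  4.91] M [ 0.118  0.33  -0.034] g 0.156 t6 [-3.2400e-01 -4.2238e+01 -2.1287e+01 -3.6000e-02 -5.3300e-01  2.0700e-01] j [-0.34  0.48  1.64  0.    1.02 -2.46]
```

play_rows(
  deltas=[
    [0,0,-0.002,0,0,-0.9,-1],
    [0,0,0,0,0,0,-1],
    [0,0,0,0,0,0,-1],
  ],
)

```text
time_s: 9.77
eef_pos: [530.0, -66.1, 92.8]
ee_rot: [-0.0, -0.223, 0.975, 0.0]
force: [-1.6, 1.0, 5.7]
grip_width: 0.156
```

```bash
python3 s.py
```

```text
9.77 [529.97 -66.15  92.82] az 205.81 F [-1.64  0.95  5.71] M [ 0.067  0.361 -0.075] g 0.156 t6 [-3.8100e-01 -4.2334e+01 -2.1499e+01 -3.6000e-02 -6.2900e-01  1.8100e-01] j [-0.34  0.48  1.64  0.    1.02 -2.37]
```

play_rows(
  deltas=[
    [0,0,-0.004,0,0,-0.9,-1],
    [0,0,0,0,0,0,-1],
    [0,0,0,0,0,0,-1],
  ],
)

```text
time_s: 10.02
eef_pos: [529.9, -66.1, 92.6]
ee_rot: [-0.0, -0.177, 0.984, 0.0]
force: [-2.4, 0.8, 5.8]
grip_width: 0.156
```

```bash
python3 s.py
```

```text
10.02 [529.92 -66.15  92.62] az 200.42 F [-2.39  0.78  5.82] M [ 0.167  0.373 -0.049] g 0.156 t6 [-4.0300e-01 -4.2400e+01 -2.1571e+01 -3.2000e-02 -6.4900e-01  1.4200e-01] j [-0.34  0.48  1.64  0.    1.02 -2.27]
```

play_rows(
  deltas=[
    [0,0,-0.003,0,0,-0.9,-1],
    [0,0,0,0,0,0,-1],
    [0,0,0,0,0,0,-1],
  ],
)

```text
time_s: 10.27
eef_pos: [529.9, -66.2, 92.4]
ee_rot: [-0.0, -0.131, 0.991, 0.0]
force: [-2.2, 0.7, 4.0]
grip_width: 0.149
```

```bash
python3 s.py
```

```text
10.27 [529.92 -66.18  92.44] az 195.06 F [-2.17  0.67  4.01] M [ 0.14   0.523 -0.02 ] g 0.149 t6 [-4.6500e-01 -4.2503e+01 -2.1853e+01 -3.1000e-02 -7.9300e-01  1.4600e-01] j [-0.34  0.48  1.64  0.    1.02 -2.18]
```

play_rows(
  deltas=[
    [0,0,-0.003,0,0,-0.9,-1],
    [0,0,0,0,0,0,-1],
    [0,0,0,0,0,0,-1],
  ],
)

```text
time_s: 10.52
eef_pos: [529.9, -66.2, 92.2]
ee_rot: [-0.0, -0.084, 0.996, 0.0]
force: [-2.5, 1.3, 4.1]
grip_width: 0.153
```

```bash
python3 s.py
```

```text
10.52 [529.87 -66.17  92.25] az 189.68 F [-2.47  1.35  4.13] M [ 0.203  0.617 -0.041] g 0.153 t6 [-5.4900e-01 -4.2710e+01 -2.2244e+01 -3.1000e-02 -9.6300e-01  2.1200e-01] j [-0.34  0.48  1.64 -0.    1.02 -2.08]
```

play_rows(
  deltas=[
    [0,0,-0.003,0,0,-0.9,-1],
    [0,0,0,0,0,0,-1],
    [0,0,0,0,0,0,-1],
  ],
)

```text
time_s: 10.77
eef_pos: [529.9, -66.2, 92.1]
ee_rot: [-0.0, -0.037, 0.999, 0.0]
force: [-3.8, 1.5, 3.0]
grip_width: 0.157
```

```bash
python3 s.py
```

```text
10.77 [529.89 -66.17  92.11] az 184.26 F [-3.83  1.5   3.03] M [ 0.231  0.687 -0.028] g 0.157 t6 [-6.2900e-01 -4.3028e+01 -2.2687e+01 -3.1000e-02 -1.1230e+00  2.1600e-01] j [-0.34  0.48  1.64  0.    1.02 -1.99]
```

play_rows(
  deltas=[
    [0,0,-0.003,0,0,-0.9,-1],
    [0,0,0,0,0,0,-1],
    [0,0,0,0,0,0,-1],
  ],
)

```text
time_s: 11.02
eef_pos: [529.9, -66.2, 92.0]
ee_rot: [-0.0, 0.01, 1.0, 0.0]
force: [-4.4, 2.1, 4.6]
grip_width: 0.152
```

```bash
python3 s.py
```

```text
11.02 [529.89 -66.18  91.95] az 178.85 F [-4.36  2.13  4.6 ] M [ 0.275  0.784 -0.068] g 0.152 t6 [-6.9900e-01 -4.3473e+01 -2.3168e+01 -3.0000e-02 -1.2600e+00  2.2000e-01] j [-0.34  0.48  1.64 -0.    1.02 -1.89]
```

play_rows(
  deltas=[
    [0,0,-0.003,0,0,-0.9,-1],
    [0,0,0,0,0,0,-1],
    [0,0,0,0,0,0,-1],
  ],
)

```text
time_s: 11.27
eef_pos: [529.8, -66.2, 91.7]
ee_rot: [-0.0, 0.057, 0.998, 0.0]
force: [-4.7, 2.3, 2.8]
grip_width: 0.154
```

```bash
python3 s.py
```

```text
11.27 [529.85 -66.17  91.74] az 173.47 F [-4.72  2.33  2.81] M [ 0.343  0.875 -0.044] g 0.154 t6 [-7.2600e-01 -4.3872e+01 -2.3472e+01 -2.7000e-02 -1.3050e+00  1.7100e-01] j [-0.34  0.48  1.64 -0.    1.02 -1.8 ]
```

play_rows(
  deltas=[
    [0.01,0.0,-0.003,0,0,-0.7,-1],
    [0,0,0,0,0,0,-1],
    [0,0,0,0,0,0,-1],
  ],
)

```text
time_s: 11.52
eef_pos: [529.9, -66.1, 91.6]
ee_rot: [-0.001, 0.093, 0.996, 0.0]
force: [-7.2, 2.3, 3.7]
grip_width: 0.155
```

```bash
python3 s.py
```

```text
11.52 [529.91 -66.06  91.56] az 169.28 F [-7.17  2.29  3.73] M [ 0.294  1.113 -0.026] g 0.155 t6 [-7.8400e-01 -4.3533e+01 -2.3987e+01  3.1000e-02 -1.7310e+00  1.0400e-01] j [-0.34  0.48  1.64 -0.    1.02 -1.73]
```

play_rows(
  deltas=[
    [0,0,-0.003,0,0,-0.7,-1],
    [0,0,0,0,0,0,-1],
    [0,0,0,0,0,0,-1],
  ],
)

```text
time_s: 11.77
eef_pos: [529.9, -66.0, 91.5]
ee_rot: [-0.001, 0.13, 0.992, 0.0]
force: [-5.8, 2.9, 4.6]
grip_width: 0.151
```

```bash
python3 s.py;  python3 - <<'E'
from h import *
c=capture('wrist');save('w5.png',c['pixels'])
E
```

```text
11.77 [529.92 -66.05  91.52] az 165.08 F [-5.85  2.87  4.56] M [ 0.355  1.129 -0.073] g 0.151 t6 [-8.7700e-01 -4.3284e+01 -2.3937e+01  1.2000e-02 -1.8050e+00  9.6000e-02] j [-0.34  0.48  1.64 -0.    1.02 -1.65]
```

View pics/w5.png

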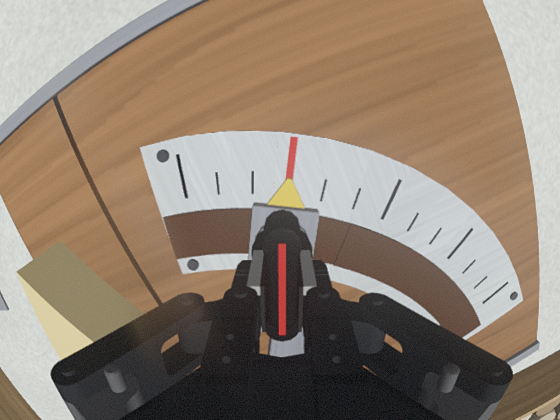

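The pointer tip (290,180) sits on the red line and the stripe still follows the jaws. No bite felt yet after 1.08 rad. Relieving the radial force and continuing.

play_rows(
  deltas=[
    [-0.025,0.01,-0.004,0,0,-0.7,-1],
    [0,0,0,0,0,0,-1],
    [0,0,0,0,0,0,-1],
  ],
)

```text
time_s: 12.07
eef_pos: [529.7, -66.0, 91.5]
ee_rot: [0.0, 0.166, 0.986, -0.0]
force: [-0.9, 1.4, 0.7]
grip_width: 0.155
```

```bash
python3 s.py
```

```text
12.07 [529.73 -65.96  91.48] az 160.85 F [-0.94  1.45  0.69] M [ 0.117  0.259 -0.026] g 0.155 t6 [ -0.442 -44.533 -22.385  -0.074  -0.492   0.139] j [-0.34  0.48  1.64  0.    1.01 -1.58]
```

play_rows(
  deltas=[
    [0,0,-0.003,0,0,-0.7,-1],
    [0,0,0,0,0,0,-1],
    [0,0,0,0,0,0,-1],
  ],
)

```text
time_s: 12.32
eef_pos: [529.7, -66.0, 91.5]
ee_rot: [0.0, 0.203, 0.979, -0.0]
force: [-1.6, 1.9, 2.0]
grip_width: 0.155
```

```bash
python3 s.py
```

```text
12.32 [529.72 -65.97  91.47] az 156.61 F [-1.65  1.9   1.98] M [ 0.078  0.283 -0.046] g 0.155 t6 [ -0.451 -44.083 -22.151  -0.077  -0.457   0.14 ] j [-0.34  0.48  1.64  0.    1.01 -1.51]
```

play_rows(
  deltas=[
    [0,0,-0.003,0,0,-0.7,-1],
    [0,0,0,0,0,0,-1],
    [0,0,0,0,0,0,-1],
  ],
)

```text
time_s: 12.57
eef_pos: [529.7, -66.0, 91.5]
ee_rot: [0.0, 0.239, 0.971, -0.0]
force: [-1.4, 1.4, 3.0]
grip_width: 0.156
```

```bash
python3 s.py
```

```text
12.57 [529.74 -65.98  91.45] az 152.39 F [-1.36  1.38  2.98] M [0.086 0.318 0.   ] g 0.156 t6 [ -0.512 -43.488 -21.801  -0.073  -0.474   0.176] j [-0.34  0.48  1.64  0.    1.01 -1.43]
```

z stopped falling near az 168 while the moment stayed flat. Checking numerically whether the wing still turns with the jaws.

```bash
python3 - <<'E'
from h import *
st=sensors.sense();c=capture('wrist');save('w6.png',c['pixels']);c['st']=st;pickle.dump(c,open('w6.pkl','wb'))
for n in('w3','w4','w5','w6'):
    i=cv2.cvtColor(cv2.imread(f'pics/{n}.png'),cv2.COLOR_BGR2RGB).astype(int)
    m=(i[...,0]>80)&(i[...,0]>2*i[...,1])&(i[...,0]>2*i[...,2]);m[:,:265]=0;m[:,300:]=0;m[:235]=0;m[350:]=0
    q=max(comps(m,25),key=len);r=[(v,q[q[:,1]==v][:,0].mean()) for v in range(q[:,1].min()+3,q[:,1].max()-3)]
    p=np.polyfit(*zip(*r),1);print(n,len(q),q.mean(0).round(1),'rows',q[:,1].min(),q[:,1].max(),'slope deg',np.degrees(np.arctan(p[0])).round(2))
    z=c['z_map'];print() if n!='w6' else print('depth',np.median(z[q[:,1],q[:,0]]))
E
```

```text
w3 812 [281.7 298.1] rows 252 346 slope deg 1.19

w4 754 [281.2 289. ] rows 244 335 slope deg 0.65

w5 740 [281.5 288.9] rows 243 335 slope deg 0.02

w6 733 [281.5 289.3] rows 244 335 slope deg 0.02
depth 134.60724
```

play_rows(
  deltas=[
    [0,0,0,0,0,-0.35,-1],
    [0,0,-0.002,0,0,-0.35,-1],
  ],
)

```text
time_s: 12.78
eef_pos: [529.7, -65.9, 91.4]
ee_rot: [0.0, 0.275, 0.961, -0.0]
force: [-1.4, 0.6, 5.0]
grip_width: 0.155
```

```bash
python3 s.py
```

```text
12.78 [529.74 -65.94  91.44] az 148.06 F [-1.4   0.63  4.98] M [0.195 0.386 0.203] g 0.155 t6 [-8.4300e-01 -4.2871e+01 -2.1534e+01 -1.0000e-02 -5.6000e-01 -4.8700e-01] j [-0.34  0.48  1.64 -0.    1.01 -1.36]
```

play_rows(
  deltas=[
    [0,0,0,0,0,0,-1],
    [0,0,0,0,0,0,-1],
    [0,0,0,0,0,0,-1],
    [0,0,0,0,0,0,-1],
  ],
)

```text
time_s: 13.12
eef_pos: [529.7, -65.9, 91.4]
ee_rot: [0.0, 0.275, 0.961, -0.0]
force: [-0.7, 1.2, 5.0]
grip_width: 0.154
```

```bash
python3 s.py
```

```text
13.12 [529.74 -65.94  91.42] az 148.05 F [-0.66  1.24  5.02] M [0.168 0.278 0.116] g 0.154 t6 [ -0.736 -42.5   -21.111  -0.043  -0.432   0.103] j [-0.34  0.48  1.64  0.    1.01 -1.36]
```

The moment now rises: +0.20 moving, +0.12 at rest. Together with the change in sinking, the bite is near az 167. Continuing slowly, where readings are cleaner.

play_rows(
  deltas=[
    [0,0,0,0,0,-0.15,-1],
    [0,0,0,0,0,-0.15,-1],
    [0,0,-0.001,0,0,-0.15,-1],
  ],
)

```text
time_s: 13.37
eef_pos: [529.7, -65.9, 91.4]
ee_rot: [0.0, 0.299, 0.954, -0.0]
force: [-0.6, 0.5, 6.1]
grip_width: 0.15
```

```bash
python3 s.py
```

```text
13.37 [529.72 -65.94  91.42] az 145.23 F [-0.56  0.49  6.07] M [0.185 0.257 0.178] g 0.15 t6 [-8.4200e-01 -4.2059e+01 -2.0890e+01 -9.0000e-03 -4.7300e-01 -5.6000e-02] j [-0.34  0.48  1.64 -0.    1.01 -1.31]
```

play_rows(
  deltas=[
    [0,0,0,0,0,0,-1],
    [0,0,0,0,0,0,-1],
    [0,0,0,0,0,0,-1],
  ],
)

```text
time_s: 13.62
eef_pos: [529.7, -65.9, 91.4]
ee_rot: [0.0, 0.298, 0.954, -0.0]
force: [-1.1, 0.0, 5.4]
grip_width: 0.157
```

```bash
python3 s.py
```

```text
13.62 [529.74 -65.95  91.41] az 145.27 F [-1.13  0.03  5.43] M [0.209 0.305 0.095] g 0.157 t6 [ -0.718 -42.216 -20.948  -0.044  -0.446   0.118] j [-0.34  0.48  1.64 -0.    1.01 -1.31]
```

play_rows(
  deltas=[
    [0,0,0,0,0,-0.15,-1],
    [0,0,0,0,0,-0.15,-1],
    [0,0,-0.001,0,0,-0.15,-1],
    [0,0,0,0,0,-0.15,-1],
  ],
)

```text
time_s: 13.95
eef_pos: [529.7, -65.9, 91.4]
ee_rot: [0.0, 0.329, 0.944, -0.0]
force: [-1.7, 1.5, 6.0]
grip_width: 0.156
```

```bash
python3 s.py
```

```text
13.95 [529.72 -65.92  91.38] az 141.64 F [-1.66  1.49  5.96] M [0.255 0.296 0.217] g 0.156 t6 [-8.7900e-01 -4.2133e+01 -2.0916e+01 -5.0000e-03 -4.6300e-01 -2.5000e-02] j [-0.34  0.48  1.64 -0.    1.01 -1.24]
```

play_rows(
  deltas=[
    [0,0,0,0,0,-0.15,-1],
    [0,0,0,0,0,-0.15,-1],
    [0,0,-0.001,0,0,-0.15,-1],
    [0,0,0,0,0,-0.15,-1],
  ],
)

```text
time_s: 14.28
eef_pos: [529.7, -65.9, 91.4]
ee_rot: [0.0, 0.358, 0.934, -0.0]
force: [-1.0, 2.0, 6.1]
grip_width: 0.152
```

```bash
python3 s.py
```

```text
14.28 [529.75 -65.92  91.38] az 138.04 F [-0.96  1.97  6.08] M [0.244 0.293 0.222] g 0.152 t6 [-9.3900e-01 -4.2039e+01 -2.0877e+01 -7.0000e-03 -4.8200e-01 -1.0000e-03] j [-0.34  0.48  1.64 -0.    1.01 -1.18]
```

play_rows(
  deltas=[
    [0,0,0,0,0,-0.15,-1],
    [0,0,0,0,0,-0.15,-1],
    [0,0,-0.001,0,0,-0.15,-1],
  ],
)

```text
time_s: 14.53
eef_pos: [529.7, -65.9, 91.3]
ee_rot: [0.0, 0.38, 0.925, -0.0]
force: [-2.0, 0.9, 7.1]
grip_width: 0.156
```

```bash
python3 s.py
```

```text
14.53 [529.75 -65.93  91.34] az 135.34 F [-2.03  0.91  7.13] M [0.254 0.323 0.319] g 0.156 t6 [-9.9300e-01 -4.1753e+01 -2.0777e+01 -4.0000e-03 -5.3600e-01  2.0000e-02] j [-0.34  0.48  1.64 -0.    1.01 -1.13]
```

The smoothed moment is about 0.27 Nm including friction. The torque slope on joint 6 is 0.44 Nm/rad, as expected, and the sink suggests about 0.55–0.6 rad past the bite. That is firm and inside the limits, so I stop here, settle, then release.

play_rows(
  deltas=[
    [0,0,0.01,0,0,0,-1],
    [0,0,0,0,0,0,-1],
    [0,0,0,0,0,0,-1],
  ],
)

```text
time_s: 14.78
eef_pos: [529.7, -65.9, 91.4]
ee_rot: [0.0, 0.38, 0.925, 0.0]
force: [1.2, 1.5, 1.5]
grip_width: 0.153
```

```bash
python3 s.py
```

```text
14.78 [529.7 -65.9  91.4] az 135.38 F [1.16 1.49 1.53] M [ 0.134 -0.109  0.167] g 0.153 t6 [ -0.751 -44.053 -21.174  -0.128   0.076   0.167] j [-0.34  0.48  1.64  0.    1.01 -1.14]
```

play_rows(
  deltas=[
    [0,0,0,0,0,0,0.1],
    [0,0,0,0,0,0,0.1],
    [0,0,0,0,0,0,0.1],
    [0,0,0,0,0,0,0.1],
    [0,0,0.2,0,0,0,0.1],
    [0,0,0.6,0,0,0,0.1],
    [0,0,0.8,0,0,0,0.1],
    [0,0,0.8,0,0,0,0.1],
  ],
)

```text
time_s: 15.45
eef_pos: [529.2, -65.8, 189.0]
ee_rot: [-0.001, 0.38, 0.925, -0.0]
force: [0.9, -0.5, -0.1]
grip_width: 0.551
```

play_rows(
  deltas=[
    [0,0,0.8,0,0,0,0.1],
    [0,0,0.4,0,0,0,0.1],
    [0,0,0,0,0,0,0.1],
    [0,0,0,0,0,0,0.1],
    [0,0,0,0,0,0,0.1],
  ],
)

```text
time_s: 15.87
eef_pos: [529.1, -65.8, 234.5]
ee_rot: [-0.001, 0.38, 0.925, -0.0]
force: [-0.0, 0.3, -0.3]
grip_width: 0.546
```

```bash
python3 s.py; python3 - <<'E'
from h import *
st=sensors.sense();c=capture('wrist');c['st']=st;pickle.dump(c,open('w7.pkl','wb'));save('w7.png',c['pixels']);wmeasure(c)
E
```

```text
15.87 [529.08 -65.77 234.55] az 135.36 F [-0.04  0.34 -0.35] M [-0.062 -0.036  0.008] g 0.546 t6 [ 6.7000e-02 -4.3469e+01 -2.6933e+01  0.0000e+00  1.7000e-02  0.0000e+00] j [-0.34  0.33  1.47 -0.    1.35 -1.14]
```

View pics/w7.png

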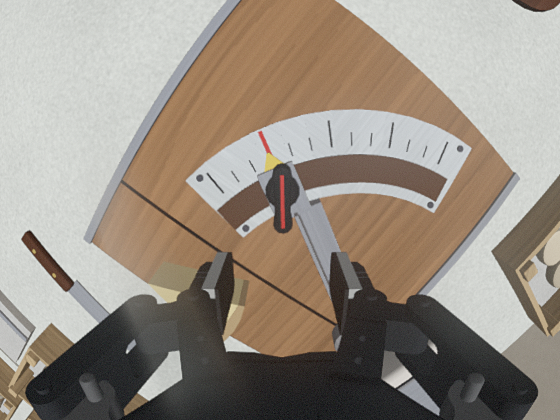

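The pointer (269,157) sits on the red line and the wing kept its position. Final numeric check, then hand in.

```bash
python3 - <<'E'
from h import *
c=pickle.load(open('w7.pkl','rb'));i=c['pixels'].astype(int);pv=np.array([728.6,-143.7])
az=lambda p:(np.degrees(np.arctan2(p[1]-pv[1],p[0]-pv[0])).round(2),np.linalg.norm(p-pv).round(1))
m=(i[...,0]>80)&(i[...,0]>2*i[...,1])&(i[...,0]>2*i[...,2]);m[:,:255]=0;m[:,300:]=0;m[:125]=0;m[240:]=0
for q in comps(m,12):
    h=44 if q[:,1].mean()<165 else 112
    W=np.array([wray(c,u,v,h) for u,v in q]);V=np.linalg.svd(W-W.mean(0))[2][0];print(len(q),q.mean(0),h,az(W.mean(0)),'dir',np.degrees(np.arctan2(V[1],V[0]))%180)
y=(i[...,0]-i[...,2]>90)&(i[...,1]-i[...,2]>60);y[:,:255]=0;y[:,290:]=0;y[:140]=0;y[180:]=0
q=max(comps(y,8),key=len);print('yel',len(q),az(np.mean([wray(c,u,v,55) for u,v in q],0)),az(wray(c,*q[np.argmin(q[:,1])],55)))
order.finish_job()
E
```

```text
67 [264.17910448 142.07462687] 44 (np.float64(158.56), np.float64(260.5)) dir 158.82862816826076
208 [281.98076923 201.49519231] 112 (np.float64(158.76), np.float64(212.6)) dir 136.82360622470782
yel 160 (np.float64(158.81), np.float64(240.3)) (np.float64(158.56), np.float64(249.6))
the job is handed in; nothing more can be done
```

I loosened the clamp knob by 1.2 rad, swung the guide to the red line, tightened the knob again and let go. I handed the job in about 16 s into the 58 s allowed. No verdict is reported, so the result below rests on my own checks.

- **Guide position:** in the last wrist image the pointer stands at 158.6–158.8° and the red line at 158.6–158.8°. That puts the guide within about 0.3° of the line, against the 2° allowed.
- **Clamp loose while swinging:** drag along the swing was under 1 N in the test step at its start.
- **Clamp firm again:** I stopped at about 0.27 Nm including friction (smoothed while turning). That is an estimated 0.55–0.6 rad past the bite, or about 50 N on the track. The wing stayed within about 1.5° of where I released it.
- **Surroundings:** the gripper was clear at a height of 234 mm, with no force on it. I did not measure the cheeses, board, knife and jar again, but nothing came near them.

**Less certain:**
- **Bite point:** the moment readings were noisy. They were near zero at rest just after the bite, and one reading while turning was 0.32 Nm. I placed the bite from three signs together: the change in how fast the knob sank, the smoothed moment, and the joint 6 torque rising 0.44 Nm per rad.
- **First grip:** it closed on the hub below the wing. I opened, lifted 9 mm and gripped the wing before turning anything.

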